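Press a tin's lid home on the lever press

ROBOT

A 6-joint arm with a two-finger parallel gripper is mounted at the origin on the work surface; the furniture and walls round the work are solid. World frame = base frame: x ahead of the robot, y to its left, z up, the work surface at z = 0. Lengths are in m, angles in rad, forces in N, time in s.
With the tool pointing down it reaches from about 0.325 to 0.85 m from the base axis. Payload 4.4 kg.
Tool frame: the origin (TCP) lies between the finger pads; the fingertips stand 14 mm ahead of it and the grasp point (between the pads) lies 5 mm behind it (manip.tip_reach is the distance from the TCP to the fingertips, in m); x points along the fingers, y is the direction in which the jaws open and shut, and the axes are right-handed (so a half turn about x gives the same grasp; the last joint's range is limited). The gripper opens to 94 mm and grips with 3 to 60 N. Pads are 16 mm wide; open, the fingers measure 119 mm over their backs; the gripper's body (75 mm by 177 mm) begins 78 mm behind the grasp point.
Start: joints at [-1.474, 0.207, 1.542, -0, 1.393, -0.15], TCP at [0.141, -0.557, 0.194] pointing down, gripper open.
Joint ranges: [-2.73, 2.73], [-0.86, 2.22], [0.23, 2.46], [-1.11, 4.25], [0.08, 2.63], [-2.82, 2.82]. Speed limits (rad/s): [2.79, 2.79, 3.14, 3.14, 3.14, 3.14].

INTERFACE

Orientations are given as a rotation vector (axis times angle).
In Python, from bench import manip gives the robot as it stands.
- The arm moves only by the tool play_rows, never from a script. Its argument "targets" is a list of rows, each a list of 7 numbers: the shift along the tool's x, y, z in cm, then the turn, a rotation vector about the tool's x, y, z in degrees, then the closure, from 0 (fully open) to 1 (shut). In form: [[tx, ty, tz, rx, ry, rz, jaw], ...]. A call has exactly 8 rows; each row shifts and turns the commanded pose from where the row before left it, along the tool's axes as they then stand; what a row does not reach is not made up. A row lasts 1/10 s, in which the tool goes at most 50 mm and 8.59 degrees, less where a joint would pass 70% of its speed; a pose out of reach is approached as far as the arm can. A call with a gripper value outside its range is refused whole. The fingers move at their own pace and stop on an object; the grip force is fixed at half the most. Time passes only in rows, so rows that do not move let the fingers close, or fill a call up. It gives the time, the measured TCP pose, the force and the opening at its end, in the units of the state.
- manip.get_obs(): the state, without advancing time (a new reading comes with each control period).
- manip.camera(name): name is "scene" or "side" or "wrist"; returns a dict with "pixels" (420x560x3 uint8, red, green, blue), "vertical_fov" (degrees; the focal length in pixels is half the picture's height over the tangent of half this angle, whatever the lens; pixels are square), "cx", "cy" (the principal point, pixels), "origin" and "attitude" of the camera in the world. Camera axes: x right, y down, z forward; pixel columns grow to the right and rows downward; lengths in m; the calibration is good to about 2 mm. A picture is of the moment at which its call begins. There is no depth.
- manip.sign_off(): hands the job in, once; it reports no verdict.
Trained networks look in a picture, given as the dict that the camera call returned (one of the last four; its "shot" number tells which), for a name from the list of things; names that differ only in an ending like _2 or _b are one class to them, and where a whole thing is asked for, a point or a joint stands for the part that bears it (a point fixed in the world has none). Each returns a list of dicts, best first, with "score" (0 to 1); they miss things now and then, are a little off and sometimes report something else, mostly with a low value. They report only what shows in the picture. A call takes as long as a camera call.
- manip.find_in(picture, query): "position" ([column, row] in pixels, amid what is visible of it).
The state is a dict: "time": time; "joints": joint angles; "joint_velocities": joint speeds; "joint_torque": joint torques, N m; "tool_pos": TCP position; "orientation": TCP orientation; "ft_force": force on the tool from outside, world axes, zero at the start; "wrist_torque": the same for the moment, N m; "finger_gap": finger opening in m.
Only numpy, scipy, OpenCV 4.12 (cv2) and the standard library are available. Lean on these libraries where they do the work, as an engineer would, in place of code of your own. Each camera call takes 0.05 s, during which the arm holds its last target. There are 200 camera calls.

TASK

Two lever presses of the same kind stand on the bench; under the ram of one of them stands a small plain metal tin whose lid is still proud. Pull that press's sprung lever down through its full stroke to its stop, so that the lid goes home, then ease the lever slowly back up to its rest without letting it fly back, and let go. Leave the other press's lever alone.

Things in the scene. Friction and masses are not known exactly. Their poses are not given: they have to be found in the camera images.
- lever_a (a joint): Lever of the grey press that holds the tin, rad: 0 at rest (rising to the front, 0.65 rad above level), grows as the grip is pulled down, stop at 0.75 (0.10 below level). A spring drives it back to 0: about 6 N at the grip at rest, 11 N at the bottom with the lid; let go, it flies back. It drives the ram down 24 mm per rad.
- grip_a (a point): Middle of the black hand grip of lever_a, on the grip's axis: a round level bar 22 mm thick and 70 mm long, along the press's y axis, free all round for 25 mm or more. It moves and turns with the lever. At rest it is about 0.29 m above the worktop, at the bottom of the stroke about 0.15 m.
- pivot_a (a point): On lever_a's shaft axis, in the press's middle plane, 170 mm above the worktop; fixed press frame: z up, x from front (grip side) to back, y along the shaft. At lever value q the middle of the grip is at x = -0.200 cos(0.65 - q), y = -0.012, z = 0.200 sin(0.65 - q) from here. The 13 mm arm runs at y = +0.046; the head's front is at x = -0.050. It stands fixed on either side, turned up to 0.38 rad.
- lid (a joint): Lid of the plain metal tin (68 mm across, 60 mm high, fixed in press a's nest under the ram), m: 0 as found, 6 mm proud of the rim; grows as it is pressed in. The ram pushes it to 0.005 or a little more at the lever's stop and it stays there by friction.
- lever_b (a joint): Lever of the other, identical press, whose nest is empty; same values as lever_a. To be left alone.

How it is judged:
On the way:
1. the lever of the press with the tin is pulled down to the bottom of its stroke (value of joint lever_a above 0.66 rad), for 0.1 s.
At the end, for the whole second after the job is handed in: the lid has been pressed in by more than 3.5 mm, the lever of the press with the tin is back at rest (within 0.08 rad) and still, and the other press's lever is at rest (value of joint each of lever_a, lever_b below 0.08 rad and value of joint lid above 0.0035 m and velocity of joint lever_a between -0.1 and 0.1 rad/s); the robot touches nothing.
It fails at once if the lever flies back (faster than 1.5 rad/s upward while still more than 0.15 rad from rest) (velocity of joint lever_a below -1.5 rad/s and value of joint lever_a above 0.15 rad).
It fails at once if the other press's lever is pulled (more than 0.2 rad) (value of joint lever_b above 0.2 rad).
It also fails if it takes over 48 s, if anything falls off the work surface, if the arm or the gripper's body presses on something with over 40 N, if the wrist force passes 120 N, or if a joint passes its speed limit or range.

## Working session

There is one attempt and no reset: what is moved stays moved. The work goes in short steps, Python scripts to look and compute and a tool call to move; the robot and the scene stay as the last step left them, time stands still between calls to the robot, and variables do not carry over. Pictures are saved under pics/ and viewed, about 8 in all and at most 12, crops included, and the job is handed in when it is done.

Besides the shell and the picture viewer there is one more tool, called after "Call:" as a command line: name --pt "numbers of a row" for each row, then --argument value for the rest. play_rows: Moves the arm, as the interface text tells. Its arguments: {"type":"object","properties":{"targets":{"type":"array"}},"required":["targets"]}

```bash
mkdir -p pics; ls; python3 - <<'E'
from bench import manip
import cv2
o=manip.get_obs();print(o['time'],o['tool_pos'],o['orientation'],o['finger_gap'])
ims=[]
for n in("scene","side"):
    p=manip.camera(n);print(n,p['vertical_fov'],p['cx'],p['cy'],p['origin'],p['attitude'])
    for q in("grip_a","pivot_a","lid"):
        print(q,[(d['position'],d['score']) for d in manip.find_in(p,q)][:4])
    cv2.imwrite(f"pics/{n}0.png",p['pixels'][:,:,::-1])
E
```

```text
pics
0.0 [ 0.14092747 -0.55662101  0.19281226] [ 2.09061914  0.26268159 -2.09057128] 0.09389917065193093
scene 42.117149938813455 276.7442522760356 209.3477889594828 [-0.32152076  0.51829307  1.35402162] [-1.28482599  2.29469356 -0.89170166]
grip_a [([335.2, 182.3], 0.8)]
pivot_a [([340.5, 198.0], 0.57), ([339.3, 180.9], 0.38)]
lid [([346.7, 204.9], 0.57)]
side 42.11854715900948 268.14546388982944 217.03087909323392 [-0.06623897 -1.21022882  0.88941912] [-1.97955057  0.48897682 -0.30837919]
grip_a [([287.4, 246.0], 0.89), ([329.8, 311.5], 0.73)]
pivot_a [([338.3, 310.1], 0.67)]
lid [([327.1, 314.3], 0.48)]
```

View pics/scene0.png

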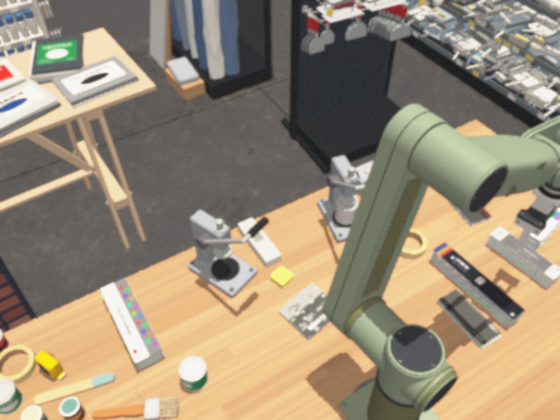

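View pics/side0.png

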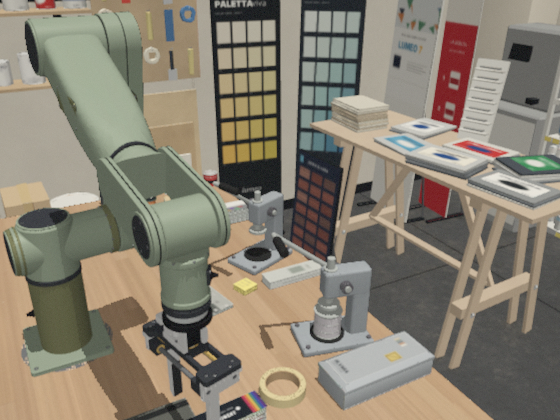

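```bash
cat > h.py <<'E'
import numpy as np
from scipy.spatial.transform import Rotation as R
def ray(p,uv):
    f=p['pixels'].shape[0]/2/np.tan(np.radians(p['vertical_fov'])/2)
    d=R.from_rotvec(p['attitude']).apply([(uv[0]-p['cx'])/f,(uv[1]-p['cy'])/f,1.])
    return np.array(p['origin']),d
def onz(p,uv,z):
    o,d=ray(p,uv); return (o+d*(z-o[2])/d[2]).round(4)
def tri(L):
    A=0;b=0
    for o,d in L:
        d=d/np.linalg.norm(d);P=np.eye(3)-np.outer(d,d);A=A+P;b=b+P@o
    return np.linalg.solve(A,b)
def proj(p,X):
    f=p['pixels'].shape[0]/2/np.tan(np.radians(p['vertical_fov'])/2)
    c=R.from_rotvec(p['attitude']).inv().apply(np.array(X)-p['origin'])
    return np.stack([p['cx']+f*c[...,0]/c[...,2],p['cy']+f*c[...,1]/c[...,2]],-1)
E
python3 - <<'E'
from bench import manip
from h import *
import cv2
p=manip.camera("side");s=manip.camera("scene")
print("grip a side",onz(p,(281,246),.291),"tin side rim base",onz(p,(327,335),0.02))
print("tin scene",onz(s,(346,215),.05))
print("grip b scene",onz(s,(257,227),.291),"nest b",onz(s,(224,268),.02), onz(p,(258,254),.02),"gripb side",onz(p,(213,183),.291))
print("base corners a side",[onz(p,c,0.008) for c in[(292,333),(352,322),(371,343),(305,350)]])
cv2.imwrite("pics/c1.png",cv2.resize(p['pixels'][200:370,190:390,::-1],None,fx=4,fy=3.5,interpolation=2)[:600,:800])
E
```

```text
grip a side [ 0.463  -0.2727  0.291 ] tin side rim base [ 0.5817 -0.3045  0.02  ]
tin scene [ 0.573  -0.2764  0.05  ]
grip b scene [0.4944 0.09   0.291 ] nest b [0.6126 0.1479 0.02  ] [0.6122 0.14   0.02  ] gripb side [0.4704 0.1417 0.291 ]
base corners a side [array([ 0.5156, -0.2434,  0.008 ]), array([ 0.6792, -0.2771,  0.008 ]), array([ 0.6707, -0.3696,  0.008 ]), array([ 0.5106, -0.3157,  0.008 ])]
```

View pics/c1.png

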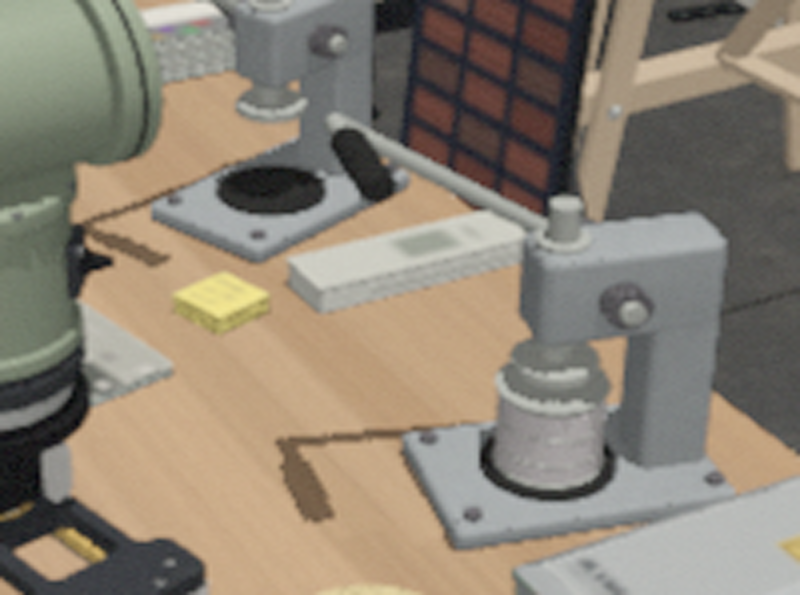

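```bash
cat > fit.py <<'E'
from h import *
from scipy.optimize import least_squares
def model(v):
    c,s=np.cos(v[2]),np.sin(v[2]);ex=np.array([c,s,0]);ey=np.array([-s,c,0]);ez=np.array([0,0,1.])
    P=np.array([v[0],v[1],.17]);g=lambda y,q=0:P-.2*np.cos(.65-q)*ex+y*ey+.2*np.sin(.65-q)*ez
    return P,ex,ey,g
E
python3 - <<'E'
from bench import manip
from fit import *
p=manip.camera("side")
def res(v):
    P,ex,ey,g=model(v)
    k=P+v[3]*ey
    return (np.r_[proj(p,g(-.047))-(286,255.7),proj(p,g(.023))-(275,237.5),proj(p,k)-(347.5,287.7)])
for y in(-.38,0,.38):
    r=least_squares(res,[.62,-.29,y,-.03]);print(r.x,r.cost,model(r.x)[3](-.012))
    print(res(r.x))
a,b=onz(p,(292,325.7),.01),onz(p,(305,355.7),.01);print(a,b,np.arctan2((a-b)[1],(a-b)[0])-np.pi/2)
a,b=b,onz(p,(373.7,340),.01);print(a,b,np.arctan2((b-a)[1],(b-a)[0]))
o=manip.get_obs();print(R.from_rotvec(o['orientation']).as_matrix().round(3))
E
```

```text
[ 0.61931721 -0.28924861 -0.16891922 -0.04559264] 3.688881669397527 [ 0.46034917 -0.27431076  0.29103728]
[-0.40048995 -1.74295955  0.30930444  2.01538895  0.1144038  -0.09440884]
[ 0.61931721 -0.28924866 -0.16891949 -0.0455926 ] 3.6888816693638087 [ 0.46034917 -0.27431076  0.29103728]
[-0.40049289 -1.74295918  0.30930953  2.01538807  0.1144017  -0.094408  ]
[ 0.61931721 -0.28924869 -0.16891968 -0.04559257] 3.688881669365576 [ 0.46034918 -0.27431076  0.29103728]
[-0.40049484 -1.74295891  0.30931296  2.0153875   0.11440028 -0.09440745]
[ 0.5294 -0.2194  0.01  ] [ 0.4984 -0.3356  0.01  ] -0.2607095154748367
[ 0.4984 -0.3356  0.01  ] [ 0.6822 -0.3653  0.01  ] -0.16020390535415274
[[-0.     0.245 -0.969]
 [ 0.    -0.969 -0.245]
 [-1.    -0.     0.   ]]
```

Call:
play_rows --pt "-4.5 0 0 0 0 0 0" --pt "-4.5 0 0 0 0 0 0" --pt "-4.5 0 0 0 0 0 0" --pt "-4.5 0 0 0 0 0 0" --pt "-4.5 0 0 0 0 0 0" --pt "0 -2.2 -4.2 0 0 0 0" --pt "0 -2.2 -4.2 0 0 0 0" --pt "0 -2.2 -4.2 0 0 0 0"

```text
time: 1.35
tool_pos: [0.2477, -0.4618, 0.4195]
orientation: [2.09, 0.257, -2.089]
ft_force: [-0.2, -0.7, -0.1]
finger_gap: 0.0939
```

Call:
play_rows --pt "0 -2.2 -4.2 0 0 0 0" --pt "0 -2.2 -4.2 0 0 0 0" --pt "0 -2.2 -4.2 0 0 0 0" --pt "0 -2.2 -4.2 0 0 0 0" --pt "0 -2.2 -4.2 0 0 0 0" --pt "0 -2.2 -4.2 0 0 0 0" --pt "0 0 0 -8 0 0 0" --pt "0 0 0 -8 0 0 0"

```text
time: 2.15
tool_pos: [0.4601, -0.2712, 0.4188]
orientation: [1.919, 0.528, -1.919]
ft_force: [-0.5, -0.2, -0.3]
finger_gap: 0.0942
```

Call:
play_rows --pt "0 0 0 -8 0 0 0" --pt "0 0 0 -8 0 0 0" --pt "0 0 0 -8 0 0 0" --pt "0 0 0 -8 0 0 0" --pt "0 0 0 -8 0 0 0" --pt "0 0 0 -8 0 0 0" --pt "0 0 0 0 0 0 0" --pt "0 0 0 0 0 0 0"

```text
time: 2.95
tool_pos: [0.4589, -0.2728, 0.419]
orientation: [1.361, 1.103, -1.361]
ft_force: [0.6, 0.3, -0.2]
finger_gap: 0.0945
```

```bash
python3 - <<'E'
from bench import manip
from fit import *
import cv2
o=manip.get_obs();print(o['time'],o['joints'],o['tool_pos'],o['ft_force']);print(R.from_rotvec(o['orientation']).as_matrix().round(3))
ps=[]
for n in("wrist","scene"):
    p=manip.camera(n)
    print([(d['position'],d['score']) for d in manip.find_in(p,"grip_a")][:4])
    _,_,_,g=model([.6193,-.2892,-.19]);
    print(proj(p,np.array([g(-.047),g(.023)])))
    ps.append(p['pixels'][:,:,::-1])
cv2.imwrite("pics/w2.png",ps[0]);cv2.imwrite("pics/s2.png",cv2.resize(ps[1][120:270,180:400],None,fx=3.6,fy=3.6,interpolation=2))
E
```

```text
2.95 [-6.98498243e-01  4.31435096e-02  1.27249351e+00 -1.30749516e-05
  1.82588115e+00 -4.89605622e-01] [ 0.45887746 -0.27277572  0.41898709] [ 0.64815052  0.2609285  -0.22965488]
[[ 0.     0.978 -0.207]
 [-0.    -0.207 -0.978]
 [-1.     0.     0.   ]]
[([291.8, 139.3], 0.69)]
[[279.51534025 233.11270496]
 [278.09065638 156.27426411]]
[]
[[387.18321208 179.87087522]
 [364.57992229 186.19458108]]
```

View pics/w2.png

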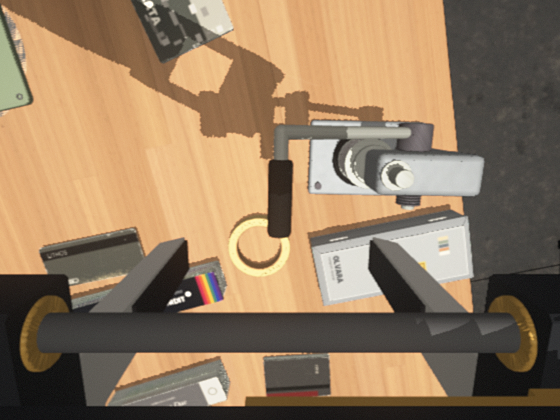

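View pics/s2.png

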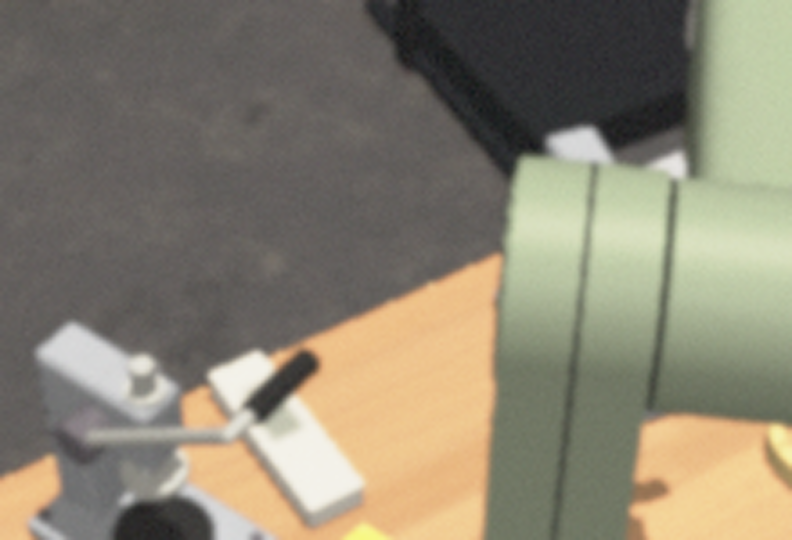

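```bash
python3 - <<'E'
from bench import manip
from fit import *
p=manip.camera("wrist")
g=onz(p,(280.7,198.5),.291);a=onz(p,(282,160),.291);b=onz(p,(279.5,237),.291);print(g,a,b,np.linalg.norm(a-b),np.arctan2(*(a-b)[:2]))
o=manip.get_obs();print("tool shift cm to grasp",100*R.from_rotvec(o['orientation']).inv().apply(g-o['tool_pos']))
E
```

```text
[ 0.4618 -0.2738  0.291 ] [ 0.4699 -0.2404  0.291 ] [ 0.4533 -0.309   0.291 ] 0.07057988381968335 0.2374186696998086
tool shift cm to grasp [12.79511751  0.3047448   0.04096722]
```

Call:
play_rows --pt "0 0.3 0 1.7 0 0 0" --pt "2.7 0 0 0 0 0 0" --pt "2.7 0 0 0 0 0 0" --pt "2.7 0 0 0 0 0 0" --pt "2.6 0 0 0 0 0 0" --pt "2.6 0 0 0 0 0 0" --pt "0 0 0 0 0 0 0" --pt "0 0 0 0 0 0 0"

```text
time: 4.0
tool_pos: [0.4618, -0.2734, 0.2862]
orientation: [1.381, 1.089, -1.381]
ft_force: [0.1, 0.1, 0.1]
finger_gap: 0.0941
```

Call:
play_rows --pt "0 0 0 0 0 0 0.6" --pt "0 0 0 0 0 0 0.7" --pt "0 0 0 0 0 0 0.8" --pt "0 0 0 0 0 0 1" --pt "0 0 0 0 0 0 1" --pt "0 0 0 0 0 0 1" --pt "0 0 0 0 0 0 1" --pt "0 0 0 0 0 0 1"

```text
time: 4.8
tool_pos: [0.4618, -0.2734, 0.2859]
orientation: [1.381, 1.089, -1.381]
ft_force: [-0.1, -0.2, 0.1]
finger_gap: 0.0334
```

Call:
play_rows --pt "0 0 0 0 0 0 1" --pt "0 0 0 0 0 0 1" --pt "0 0 0 0 0 0 1" --pt "0 0 0 0 0 0 1" --pt "0 0 0 0 0 0 1" --pt "0 0 0 0 0 0 1" --pt "0 0 0 0 0 0 1" --pt "0 0 0 0 0 0 1"

```text
time: 5.6
tool_pos: [0.4602, -0.273, 0.2856]
orientation: [1.38, 1.092, -1.384]
ft_force: [-4.8, 1.6, 1.5]
finger_gap: 0.0162
```

```bash
python3 - <<'E'
import numpy as np
q=np.linspace(0,.72,17);x=-20*np.cos(.65-q);z=20*np.sin(.65-q)
print(np.c_[-np.diff(z),np.diff(x)].round(2).tolist())
E
```

```text
[[0.73, -0.53], [0.75, -0.5], [0.77, -0.46], [0.79, -0.43], [0.81, -0.39], [0.83, -0.35], [0.84, -0.31], [0.86, -0.28], [0.87, -0.24], [0.88, -0.2], [0.89, -0.16], [0.89, -0.12], [0.9, -0.08], [0.9, -0.04], [0.9, 0.0], [0.9, 0.04]]
```

```bash
python3 - <<'E'
from bench import manip
from fit import *
import cv2
o=manip.get_obs();print(o['tool_pos'],o['ft_force'],o['finger_gap'])
w=manip.camera("wrist");p=manip.camera("side")
print(proj(p,np.array([[.4618,-.2738,.291],o['tool_pos']])))
a=w['pixels'][60:420,100:460,::-1];b=cv2.resize(p['pixels'][190:310,220:340,::-1],(360,360),interpolation=2)
cv2.imwrite("pics/c3.png",np.hstack([a,b]))
E
```

```text
[ 0.46022361 -0.27297366  0.28555787] [-4.80613858  1.63884584  1.54144146] 0.0161752896097073
[[280.78271283 246.33138883]
 [279.96412176 248.44102612]]
```

View pics/c3.png

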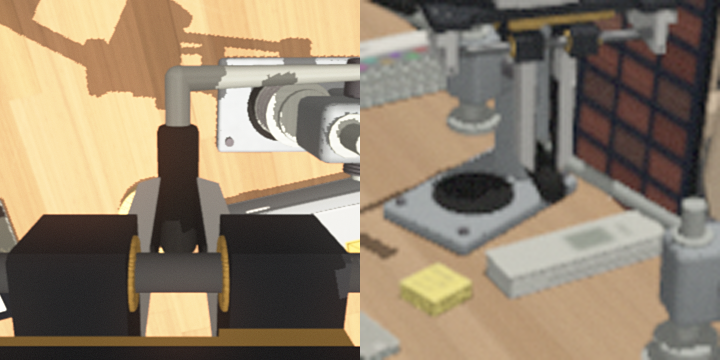

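The fingers close round the bar in both views, with the pads astride the grip near crop (180,200). I'll pull the first half now.

Call:
play_rows --pt "0.73 -0.53 0 0 0 0 1" --pt "0.75 -0.5 0 0 0 0 1" --pt "0.77 -0.46 0 0 0 0 1" --pt "0.79 -0.43 0 0 0 0 1" --pt "0.81 -0.39 0 0 0 0 1" --pt "0.83 -0.35 0 0 0 0 1" --pt "0.84 -0.31 0 0 0 0 1" --pt "0.86 -0.28 0 0 0 0 1"

```text
time: 6.5
tool_pos: [0.4286, -0.2659, 0.2244]
orientation: [1.379, 1.089, -1.383]
ft_force: [-8.8, 3.0, 12.0]
finger_gap: 0.0003
```

```bash
python3 - <<'E'
from bench import manip
from fit import *
import cv2
o=manip.get_obs();print(o['tool_pos'],o['ft_force'],o['finger_gap'])
w=manip.camera("wrist");p=manip.camera("side")
_,_,_,g=model([.6193,-.2892,-.235]);off=np.array([.4618,-.2738,.291])-g(-.012)
for q in(0,.1,.2,.3,.4):print(q,(g(-.012,q)+off).round(3),proj(p,g(-.012,q)+off),proj(w,g(-.012,q)+off))
print(proj(p,o['tool_pos']))
a=w['pixels'][60:420,100:460,::-1];b=cv2.resize(p['pixels'][210:310,240:340,::-1],(400,360),interpolation=2)
cv2.imwrite("pics/c4.png",np.hstack([a,b]))
E
```

```text
[ 0.42860873 -0.26592198  0.22437789] [-8.75806437  2.9536614  11.95441948] 0.0003370433289012635
0 [ 0.462 -0.274  0.291] [280.78271283 246.33138883] [366.72548464 302.57932139]
0.1 [ 0.451 -0.271  0.275] [275.88123666 253.3108809 ] [330.59179262 283.60664681]
0.2 [ 0.442 -0.269  0.257] [271.74085774 260.540884  ] [304.85150721 267.37180251]
0.3 [ 0.434 -0.267  0.239] [268.40058927 267.93219423] [287.28008405 253.51001946]
0.4 [ 0.428 -0.266  0.219] [265.88744249 275.39578922] [276.10051335 241.67668753]
[266.08688015 273.5516094 ]
```

View pics/c4.png

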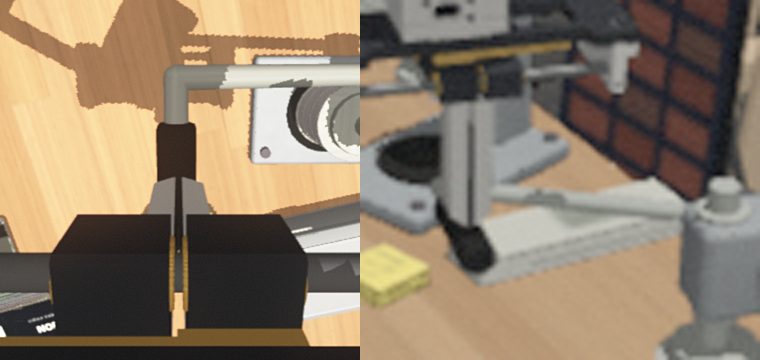

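```bash
python3 - <<'E'
from bench import manip
from fit import *
print(manip.tip_reach)
o=manip.get_obs();T=R.from_rotvec(o['orientation']);print(o['tool_pos'],T.as_matrix().round(3).tolist())
w=manip.camera("wrist");p=manip.camera("side")
_,_,_,g=model([.6193,-.2892,-.235]);off=np.array([.4618,-.2738,.291])-g(-.012)
for q in(.3,.4,.45,.5,.55):
  G=lambda y:g(y,q)+off
  print(q,G(-.012)[2].round(3),"side ends",proj(p,np.array([G(-.047),G(.023)])).round(1).tolist(),"wrist far end, elbow",proj(w,np.array([G(.023),G(.046)])).round(1).tolist())
print("tip side",proj(p,o['tool_pos']+T.apply([manip.tip_reach,0,0])),"wrist",proj(w,o['tool_pos']+T.apply([manip.tip_reach,0,0])))
E
```

```text
0.014
[ 0.42822066 -0.26577786  0.22304506] [[-0.004, 0.972, -0.234], [-0.0, -0.234, -0.972], [-1.0, -0.004, 0.001]]
0.3 0.239 side ends [[272.3, 275.9], [264.7, 260.3]] wrist far end, elbow [[288.5, 187.1], [288.8, 139.3]]
0.4 0.219 side ends [[269.7, 283.5], [262.2, 267.7]] wrist far end, elbow [[276.7, 180.9], [276.6, 137.6]]
0.45 0.21 side ends [[268.7, 287.3], [261.3, 271.3]] wrist far end, elbow [[272.9, 178.2], [272.7, 136.9]]
0.5 0.2 side ends [[268.0, 291.1], [260.6, 275.0]] wrist far end, elbow [[270.3, 175.8], [270.0, 136.3]]
0.55 0.19 side ends [[267.4, 294.8], [260.1, 278.6]] wrist far end, elbow [[268.6, 173.5], [268.4, 135.6]]
tip side [265.88545435 279.24711758] wrist [276.92075979 236.87384348]
```

```bash
python3 - <<'E'
from bench import manip
from fit import *
import cv2
o=manip.get_obs();T=R.from_rotvec(o['orientation'])
print(o['tool_pos'],o['ft_force'],o['finger_gap'])
w=manip.camera("wrist");p=manip.camera("side")
_,_,_,g=model([.6193,-.2892,-.235]);off=np.array([.4618,-.2738,.291])-g(-.012)
out=[]
for c,(x0,y0,sc) in((p,(240,240,8)),(w,(210,130,3.6))):
  n=int(400/sc) if sc==8 else 110
  im=cv2.resize(c['pixels'][y0:y0+n,x0:x0+n,::-1],(396,396),interpolation=2);sc=396/n
  P=lambda X:tuple(int(v) for v in (proj(c,X)-(x0,y0)+.5)*sc)
  for q,col in((.4,(0,0,255)),(.5,(0,255,0))):
    for y in(-.047,.023):cv2.circle(im,P(g(y,q)+off),3,col,-1)
  for d in(0,.014):cv2.circle(im,P(o['tool_pos']+T.apply([d,0,0])),3,(255,0,0),-1)
  out.append(im)
cv2.imwrite("pics/c5.png",np.hstack(out))
E
```

```text
[ 0.42846807 -0.26589072  0.22380758] [-8.5004859   2.02187097 11.18780515] 0.00017197231924801209
```

View pics/c5.png

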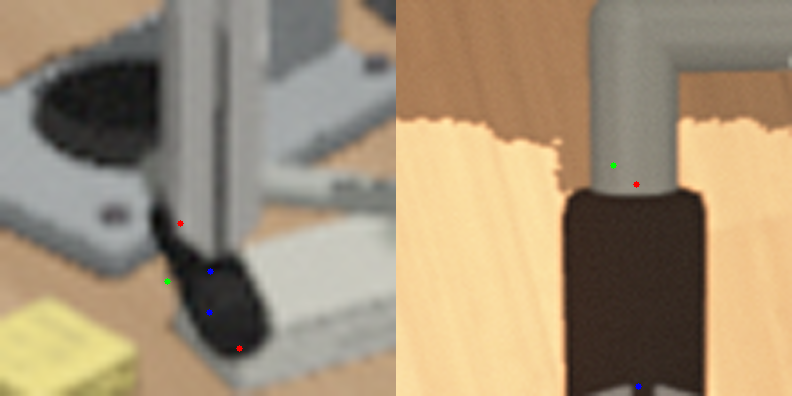

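Call:
play_rows --pt "0 -0.1 0 0 0 0 1" --pt "0 -0.1 0 0 0 0 1" --pt "0 0 0 0 0 0 1" --pt "0 0 0 0 0 0 1" --pt "0 0 0 0 0 0 1" --pt "0 0 0 0 0 0 1" --pt "0 0 0 0 0 0 1" --pt "0 0 0 0 0 0 1"

```text
time: 7.6
tool_pos: [0.4287, -0.2659, 0.2246]
orientation: [1.38, 1.086, -1.38]
ft_force: [-3.1, 2.0, 9.5]
finger_gap: 0.0007
```

Call:
play_rows --pt "0.87 -0.24 0 0 0 0 1" --pt "0.88 -0.2 0 0 0 0 1" --pt "0.89 -0.16 0 0 0 0 1" --pt "0.89 -0.12 0 0 0 0 1" --pt "0 0 0 0 0 0 1" --pt "0 0 0 0 0 0 1" --pt "0 0 0 0 0 0 1" --pt "0 0 0 0 0 0 1"

```text
time: 8.4
tool_pos: [0.4203, -0.264, 0.1886]
orientation: [1.379, 1.089, -1.383]
ft_force: [-7.5, 2.6, 9.8]
finger_gap: -0.0
```

```bash
python3 - <<'E'
from bench import manip
from fit import *
import cv2
o=manip.get_obs();T=R.from_rotvec(o['orientation'])
print(o['tool_pos'],o['ft_force'],o['finger_gap'])
w=manip.camera("wrist");p=manip.camera("side")
_,_,_,g=model([.6193,-.2892,-.235]);off=np.array([.4618,-.2738,.291])-g(-.012)
out=[]
for c,(x0,y0,n) in((p,(240,250,50)),(w,(210,150,110))):
  im=cv2.resize(c['pixels'][y0:y0+n,x0:x0+n,::-1],(396,396),interpolation=2);sc=396/n
  P=lambda X:tuple(int(v) for v in (proj(c,X)-(x0,y0)+.5)*sc)
  for q,col in((.5,(0,0,255)),(.6,(0,255,0))):
    for y in(-.047,.023):cv2.circle(im,P(g(y,q)+off),3,col,-1)
  for d in(0,.014):cv2.circle(im,P(o['tool_pos']+T.apply([d,0,0])),3,(255,0,0),-1)
  out.append(im)
cv2.imwrite("pics/c6.png",np.hstack(out))
E
```

```text
[ 0.42034889 -0.26402678  0.18855074] [-7.46564202  2.64369472  9.76548589] -9.982390852180821e-06
```

View pics/c6.png

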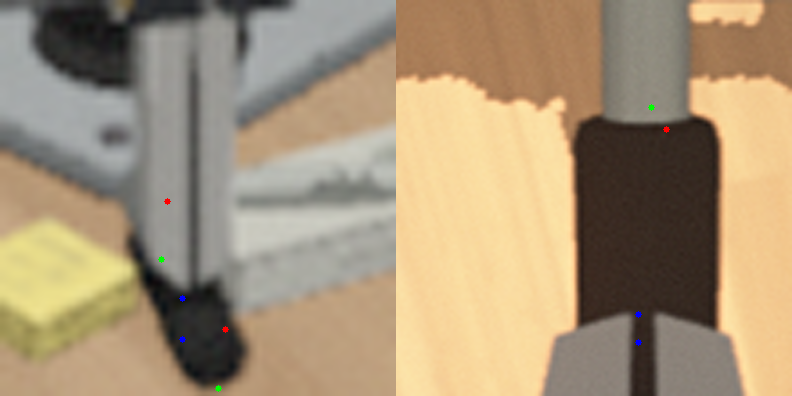

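Call:
play_rows --pt "0.6 -0.1 0 0 0 0 1" --pt "0.6 -0.1 0 0 0 0 1" --pt "0.6 -0.1 0 0 0 0 1" --pt "0 0 0 0 0 0 1" --pt "0 0 0 0 0 0 1" --pt "0 0 0 0 0 0 1" --pt "0 0 0 0 0 0 1" --pt "0 0 0 0 0 0 1"

```text
time: 9.3
tool_pos: [0.4189, -0.2637, 0.171]
orientation: [1.38, 1.086, -1.38]
ft_force: [-3.6, 2.2, 8.7]
finger_gap: 0.0005
```

Call:
play_rows --pt "0.6 0 0 0 0 0 1" --pt "0.6 0 0 0 0 0 1" --pt "0 0 0 0 0 0 1" --pt "0 0 0 0 0 0 1" --pt "0 0 0 0 0 0 1" --pt "0 0 0 0 0 0 1" --pt "0 0 0 0 0 0 1" --pt "0 0 0 0 0 0 1"

```text
time: 10.1
tool_pos: [0.4186, -0.2637, 0.1588]
orientation: [1.38, 1.086, -1.381]
ft_force: [-4.7, 1.9, 9.3]
finger_gap: 0.0005
```

Call:
play_rows --pt "0.3 0 0 0 0 0 1" --pt "0.3 0 0 0 0 0 1" --pt "0 0 0 0 0 0 1" --pt "0 0 0 0 0 0 1" --pt "0 0 0 0 0 0 1" --pt "0 0 0 0 0 0 1" --pt "0 0 0 0 0 0 1" --pt "0 0 0 0 0 0 1"

```text
time: 10.9
tool_pos: [0.4187, -0.2637, 0.153]
orientation: [1.38, 1.086, -1.381]
ft_force: [-5.3, 1.3, 9.6]
finger_gap: 0.0003
```

```bash
python3 - <<'E'
from bench import manip
from fit import *
import cv2
o=manip.get_obs();T=R.from_rotvec(o['orientation'])
print(o['tool_pos'],o['ft_force'],o['finger_gap'])
w=manip.camera("wrist");p=manip.camera("side")
_,_,_,g=model([.6193,-.2892,-.235]);off=np.array([.4618,-.2738,.291])-g(-.012)
out=[]
for c,(x0,y0,n) in((p,(230,250,130)),(w,(210,150,110))):
  im=cv2.resize(c['pixels'][y0:y0+n,x0:x0+n,::-1],(396,396),interpolation=2);sc=396/n
  P=lambda X:tuple(int(v) for v in (proj(c,X)-(x0,y0)+.5)*sc)
  for q,col in((.65,(0,0,255)),(.75,(0,255,0))):
    for y in(-.047,.023):cv2.circle(im,P(g(y,q)+off),2,col,-1)
  out.append(im)
cv2.imwrite("pics/c7.png",np.hstack(out))
E
```

```text
[ 0.41870385 -0.26374096  0.15301611] [-5.29105222  1.32872505  9.5511462 ] 0.0002709714635280618
```

View pics/c7.png

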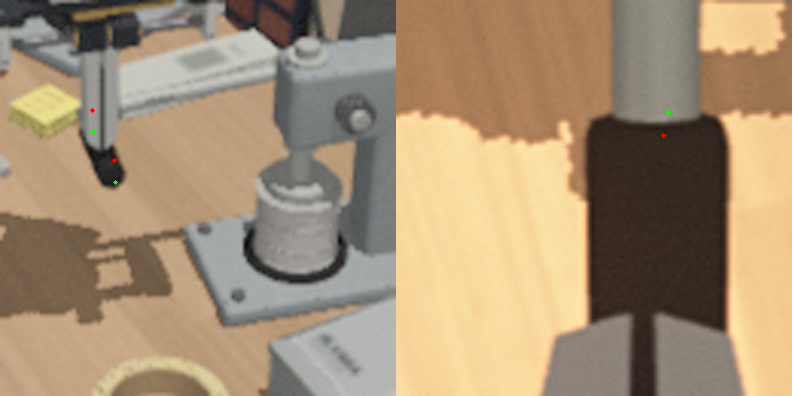

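Call:
play_rows --pt "0.3 0 0 0 0 0 1" --pt "0.3 0 0 0 0 0 1" --pt "0 0 0 0 0 0 1" --pt "0 0 0 0 0 0 1" --pt "0 0 0 0 0 0 1" --pt "0 0 0 0 0 0 1" --pt "0 0 0 0 0 0 1" --pt "0 0 0 0 0 0 1"

```text
time: 11.8
tool_pos: [0.4189, -0.2639, 0.1491]
orientation: [1.38, 1.086, -1.38]
ft_force: [-7.5, 4.4, 19.7]
finger_gap: 0.0005
```

```bash
python3 - <<'E'
import numpy as np
q=np.linspace(.75,0,25);x=-20*np.cos(.65-q);z=20*np.sin(.65-q)
print(np.c_[-np.diff(z),np.diff(x)].round(2).tolist())
E
```

```text
[[-0.62, -0.05], [-0.62, -0.03], [-0.62, -0.01], [-0.62, 0.01], [-0.62, 0.03], [-0.62, 0.04], [-0.62, 0.06], [-0.62, 0.08], [-0.62, 0.1], [-0.61, 0.12], [-0.61, 0.14], [-0.6, 0.16], [-0.6, 0.18], [-0.59, 0.2], [-0.59, 0.22], [-0.58, 0.23], [-0.57, 0.25], [-0.56, 0.27], [-0.55, 0.29], [-0.55, 0.3], [-0.54, 0.32], [-0.53, 0.34], [-0.51, 0.35], [-0.5, 0.37]]
```

Call:
play_rows --pt "-0.5 0 0 0 0 0 1" --pt "-0.6 0 0 0 0 0 1" --pt "-0.62 0 0 0 0 0 1" --pt "-0.62 0.01 0 0 0 0 1" --pt "-0.62 0.03 0 0 0 0 1" --pt "-0.62 0.04 0 0 0 0 1" --pt "-0.62 0.06 0 0 0 0 1" --pt "-0.62 0.08 0 0 0 0 1"

```text
time: 12.6
tool_pos: [0.422, -0.2645, 0.1957]
orientation: [1.381, 1.083, -1.379]
ft_force: [-1.0, 0.6, 7.7]
finger_gap: 0.0006
```

Call:
play_rows --pt "-0.62 0.1 0 0 0 0 1" --pt "-0.61 0.12 0 0 0 0 1" --pt "-0.61 0.14 0 0 0 0 1" --pt "-0.6 0.16 0 0 0 0 1" --pt "-0.6 0.18 0 0 0 0 1" --pt "-0.59 0.2 0 0 0 0 1" --pt "-0.59 0.22 0 0 0 0 1" --pt "-0.58 0.23 0 0 0 0 1"

```text
time: 13.4
tool_pos: [0.437, -0.2681, 0.2442]
orientation: [1.382, 1.079, -1.375]
ft_force: [3.2, -0.9, 5.1]
finger_gap: 0.0009
```

Call:
play_rows --pt "-0.57 0.28 0 0 0 0 1" --pt "-0.56 0.3 0 0 0 0 1" --pt "-0.55 0.32 0 0 0 0 1" --pt "-0.55 0.35 0 0 0 0 1" --pt "-0.54 0.36 0 0 0 0 1" --pt "-0.5 0.36 0 0 0 0 1" --pt "-0.45 0.36 0 0 0 0 1" --pt "0 0 0 0 0 0 1"

```text
time: 14.2
tool_pos: [0.4591, -0.2733, 0.2819]
orientation: [1.381, 1.08, -1.376]
ft_force: [0.3, -0.4, 7.6]
finger_gap: 0.0002
```

```bash
python3 - <<'E'
from bench import manip
from fit import *
import cv2
o=manip.get_obs();T=R.from_rotvec(o['orientation'])
print(o['tool_pos'],o['ft_force'],o['finger_gap'])
w=manip.camera("wrist");p=manip.camera("side")
_,_,_,g=model([.6193,-.2892,-.235]);off=np.array([.4618,-.2738,.291])-g(-.012)
out=[]
for c,(x0,y0,n) in((p,(250,220,60)),(w,(210,150,110))):
  im=cv2.resize(c['pixels'][y0:y0+n,x0:x0+n,::-1],(396,396),interpolation=2);sc=396/n
  P=lambda X:tuple(int(v) for v in (proj(c,X)-(x0,y0)+.5)*sc)
  for q,col in((0,(0,0,255)),(.1,(0,255,0))):
    for y in(-.047,.023):cv2.circle(im,P(g(y,q)+off),2,col,-1)
  out.append(im)
cv2.imwrite("pics/c8.png",np.hstack(out))
E
```

```text
[ 0.45911602 -0.2732578   0.28192736] [ 0.33571553 -0.41102311  7.60093174] 0.00021847869646679513
```

View pics/c8.png

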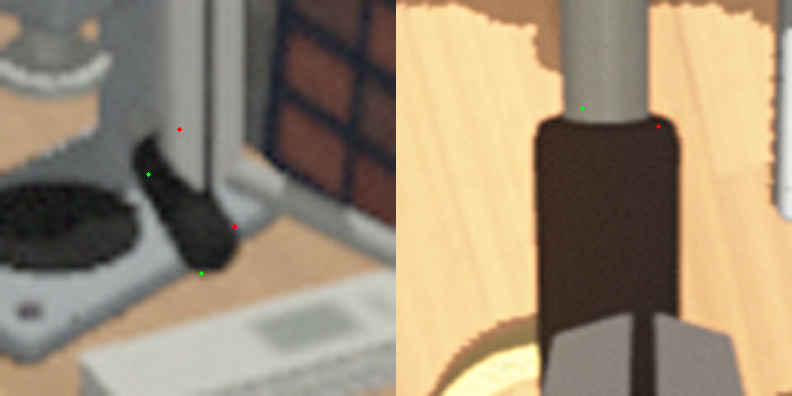

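Call:
play_rows --pt "-0.3 0.05 0 0 0 0 1" --pt "-0.3 0.05 0 0 0 0 1" --pt "-0.3 0.05 0 0 0 0 1" --pt "-0.3 0 0 0 0 0 1" --pt "-0.3 0 0 0 0 0 1" --pt "-0.3 0 0 0 0 0 1" --pt "-0.3 0 0 0 0 0 1" --pt "-0.3 0 0 0 0 0 1"

```text
time: 15.1
tool_pos: [0.4571, -0.2721, 0.3016]
orientation: [1.381, 1.091, -1.382]
ft_force: [-0.6, 0.6, -0.4]
finger_gap: 0.0007
```

Call:
play_rows --pt "-0.5 0 0 0 0 0 1" --pt "-1 0 0 0 0 0 1" --pt "-2 0 0 0 0 0 1" --pt "-3 0 0 0 0 0 1" --pt "-3 0 0 0 0 0 1" --pt "-2 0 0 0 0 0 1" --pt "0 0 0 0 0 0 1" --pt "0 0 0 0 0 0 1"

```text
time: 15.9
tool_pos: [0.4578, -0.2724, 0.4174]
orientation: [1.381, 1.088, -1.38]
ft_force: [-0.2, -0.2, -0.7]
finger_gap: 0.0005
```

```bash
python3 - <<'E'
from bench import manip
from fit import *
import cv2
o=manip.get_obs();T=R.from_rotvec(o['orientation'])
print(o['time'],o['tool_pos'],o['ft_force'],o['finger_gap'])
w=manip.camera("wrist");p=manip.camera("side")
_,_,_,g=model([.6193,-.2892,-.235]);off=np.array([.4618,-.2738,.291])-g(-.012)
out=[]
for c,(x0,y0,n) in((p,(250,220,140)),(w,(180,100,200))):
  im=cv2.resize(c['pixels'][y0:y0+n,x0:x0+n,::-1],(396,396),interpolation=2);sc=396/n
  P=lambda X:tuple(int(v) for v in (proj(c,X)-(x0,y0)+.5)*sc)
  for q,col in((0,(0,0,255)),(.1,(0,255,0))):
    for y in(-.047,.023):cv2.circle(im,P(g(y,q)+off),2,col,-1)
  out.append(im)
cv2.imwrite("pics/c9.png",np.hstack(out))
E
```

```text
15.9 [ 0.4578169  -0.27244234  0.41740976] [-0.2064649  -0.18884419 -0.65273789] 0.00048671157537028887
```

View pics/c9.png

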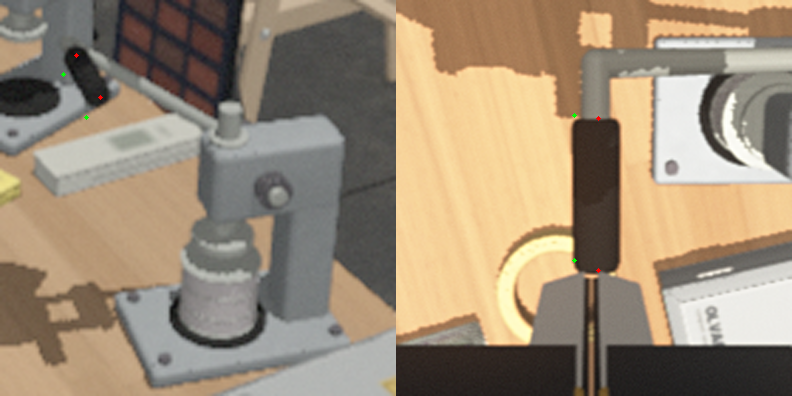

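```bash
python3 - <<'E'
from bench import manip
import cv2
a=cv2.imread("pics/side0.png",0);b=cv2.cvtColor(manip.camera("side")['pixels'],cv2.COLOR_RGB2GRAY)
for n,i in(("before",a),("after",b)):
    print(n,i[284:336,322:334].mean(1).astype(int).tolist())
E
```

```text
before [116, 116, 116, 116, 116, 116, 115, 116, 115, 117, 119, 120, 121, 113, 112, 118, 119, 120, 120, 116, 113, 125, 162, 176, 159, 137, 128, 116, 111, 112, 137, 173, 184, 167, 140, 140, 150, 151, 153, 153, 153, 156, 157, 154, 156, 157, 158, 158, 161, 158, 153, 157]
after [113, 112, 113, 113, 112, 112, 112, 112, 111, 114, 115, 117, 116, 110, 109, 115, 116, 116, 117, 113, 110, 121, 158, 172, 155, 134, 124, 113, 108, 107, 107, 113, 150, 178, 179, 162, 143, 146, 146, 146, 145, 150, 151, 149, 151, 152, 153, 153, 156, 154, 149, 152]
```

```bash
python3 -c "
from bench import manip
print(manip.sign_off())"
```

```text
the job is handed in; nothing more can be done
None
```

I pulled the tin press's lever down to its stop, eased it back up to rest, let go, and handed the job in at about 16 s. The hand-in gives no verdict, so the results below come from my own measurements.

- **Stop reached:** the vertical force on the tool rose from about 9.6 N to about 20 N. The TCP height there was 0.149 m, which matches the bottom of the stroke.
- **Lever back at rest:** the return was commanded at about 0.3 rad/s. The last picture shows the grip on the predicted rest position (0 rad). The tool was about 12 cm clear and read about 0 N.
- **Lid pressed in:** comparing the side pictures before and after, the lid edge moved down about 1.7 px, roughly 4.5 mm. The ram was back at its starting height. The limit is 3.5 mm, and I could not measure the lid more finely than this.
- **Other press:** I never approached press b. I did not look at its lever again at the end.

**Grip did not hold as planned:** the finger opening read 16 mm instead of the bar's 22 mm, then fell to 0. For the pull and the return, the closed fingertips pushed on the bar from above instead of gripping it. By the reported heights, the tips overlapped the bar by more than 10 mm, and I could not explain that. The lever still followed the tool both ways, with the spring's force showing throughout.

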